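Seat a pot in the decorating fixture

TASK

Load the tall narrow pot into the decorating fixture: set it upright on the wooden plate, slide it gently home until its wall bears on both upright pins at once, and only then, since the arm is there to hold the pot and not to shove it, swing the sprung toggle arm over so that its roller holds the pot against the pins. The clay is leather hard, so do not press it hard against the pins or tip it, and leave the other ware and tools where they are.

Things in the scene. Friction and masses are not known exactly. Their poses are not given: they have to be found in the camera images.
- pot: the part: small straight-walled unglazed clay pot, open at the top, 62 mm in diameter (wall radius about 31 mm from 12 mm above its foot up to the rim, foot radius 24 mm), 61 mm tall, about 0.15 kg; leather hard: over 10 N on one pin bruises it; origin at the centre of its underside, z up. It stands on the table either left or right of the fixture
- nest: the fixture's fixed plain wooden base plate, 178 mm (x) by 165 mm (y), 12 mm thick; origin on the table under the plate's middle, x points across the plate towards the two pins (roughly away from the robot), y to the left of that, z up. Nothing stands on it between its -x edge and the pot's place while the toggle arm is open
- home (a point): point on the plate's top, at x = 27, y = 22 mm in the nest's frame (axes as the nest's): where the axis of a pot that bears on both pins stands when the stop bar is in mid-slot. The bar is clamped anywhere in its slots, not reported: the true place is up to 12 mm nearer or farther along x, at the same y; feel for it
- pin_gauge (a point): mid-slot place of the point midway between the two pins' feet, 20 mm beyond home in the nest's x. The pins, upright, smooth black plastic, radius 9 mm, 8 to 71 mm above the plate with domed tops, stand 34.6 mm to the left and right (nest's y) of the line through home, on an aluminium stop bar with a round boss (radius 10, height 8 mm) under each; with the bar, all shift up to 12 mm along x
- toggle (a joint): angle of the toggle arm, rad: 0 = fully open, roller arm pointing to the nest's -x; grows as it swings clockwise seen from above; 1.4 to 1.75 when its roller rests on the seated pot, end of travel 1.85. An over-centre spring holds it open below 0.8 rad and drives it closed above; about 5 N at the handle starts it, damped (some 7 N more at 1 rad/s); the roller then presses with about 3 N
- pivot (a point): axis of the toggle arm's upright pivot, on the plate's top, at x = -12, y = -63 mm in the nest's frame, inside an aluminium drum of 15 mm radius. The arm is a flat aluminium bar, 12 mm wide, its top 52 mm above the table; at one end, 85 mm from the pivot, a free-turning black plastic roller, radius 8 mm, 22 to 82 mm above the table; the handle is on the far side of the pivot
- handle (a point): middle of the toggle arm's handle: an upright round wooden knob, 16 mm in diameter and 32 mm tall, from 57 to 89 mm above the table (this point at 73 mm), 55 mm from the pivot, on the far side from the roller: towards the nest's +x of the pivot when open, towards its -y when closed
- bowl: bystander: shallow wide clay bowl, 73 mm in diameter, 41 mm tall, on the other side of the fixture from the pot
- bear: bystander: slip-cast clay bear, 64x60x87 mm
- bird: bystander: slip-cast clay bird, 75x68x98 mm
- bottle: bystander: small screw-capped bottle, 47 mm in diameter, 104 mm tall
- kidney: bystander: flat kidney-shaped rubber scraper, 42x95x9 mm
There are look-alikes about, which are no part of the job. Leave any yellow look-alike of the pot alone.

How it is judged:
On the way:
1. with the toggle arm still open, the pot stands on the plate and bears on both pins at once (over 0.8 N on each) (contact force between pot and pin_left above 0.8 N and contact force between pot and pin_right above 0.8 N and value of joint toggle below 0.5 rad and angle between pot's own z axis and vertical below 0.08 rad and z of pot in the frame of nest below 0.016 m), for 0.1 s.
At the end, for the whole second after the job is handed in: the pot stands upright (within 0.06 rad) and still on the plate, within 15 mm of the home point, and is held at three points: its wall bears on the left pin and on the right pin (over 0.3 N each) and the toggle arm, past 1.3 rad, presses its roller on it (over 0.5 N) (contact force between pot and pin_left above 0.3 N and contact force between pot and pin_right above 0.3 N and contact force between pot and roller_face above 0.5 N and value of joint toggle above 1.3 rad and angle between pot's own z axis and vertical below 0.06 rad and z of pot in the frame of nest below 0.0145 m and horizontal distance between pot and home below 0.015 m and linear speed of pot below 0.01 m/s); the robot touches nothing.
It fails at once if the pot is pressed on a pin with more than 10 N (bruised clay) (contact force between pot and pin_left above 10 N or contact force between pot and pin_right above 10 N).
It fails at once if the pot is tipped by more than 0.4 rad (angle between pot's own z axis and vertical above 0.4 rad).
It fails at once if another piece of ware or a tool is shifted by more than 15 mm (distance of any of bowl, bear, bird, bottle, kidney from where it was at the start of the episode above 0.015 m).
It also fails if it takes over 72 s, if anything falls off the work surface, if the arm or the gripper's body presses on something with over 40 N, if the wrist force passes 120 N, or if a joint passes its speed limit or range.

ROBOT

A 6-joint arm with a two-finger parallel gripper is mounted at the origin on the work surface; the furniture and walls round the work are solid. World frame = base frame: x ahead of the robot, y to its left, z up, the work surface at z = 0. Lengths are in m, angles in rad, forces in N, time in s.
With the tool pointing down it reaches from about 0.375 to 0.9 m from the base axis. Payload 3.1 kg.
Tool frame: the origin (TCP) lies between the finger pads; the fingertips stand robot.tip_extent ahead of it and the grasp point (between the pads) lies 3 mm ahead of it (robot.tip_extent is the distance from the TCP to the fingertips, in m); z points along the fingers, y is the line along which they close (so a half turn about z gives the same grasp; the last joint's range is limited). The gripper opens to 87 mm and grips with 3 to 60 N. Pads are 19 mm wide; open, the fingers measure 117 mm over their backs; the gripper's body (75 mm by 190 mm) begins 51 mm behind the grasp point.
Start: joints at [1.165, 0.527, 1.433, -0, 1.181, -0.178], TCP at [0.141, 0.609, 0.245] pointing down, gripper open.
Joint ranges: [-3.08, 3.08], [-0.75, 2.2], [0.22, 2.44], [-1.43, 4.57], [0, 2.65], [-2.85, 2.85]. Speed limits (rad/s): [2.79, 2.79, 3.14, 3.14, 3.14, 3.14].

INTERFACE

Orientations are given as a rotation vector (axis times angle).
In Python, from workcell import telemetry, eyes, robot, finder gives the robot as it stands.
- The arm moves only by the tool move_arm, never from a script. Its argument "deltas" is a list of rows, each a list of 5 numbers: the shift along the tool's x, y, z in cm, then the turn about the tool's z in rad, then the gripper's target within -1 to 1 (shut at 1, half-way at 0, fully open at -1). In form: [[dx, dy, dz, twist, jaw], ...]. A call has 1 to 5 rows; each row shifts and turns the commanded pose from where the row before left it, along the tool's axes as they then stand; what a row does not reach is not made up. A row lasts 1/8 s, in which the tool goes at most 62.5 mm and 10.7 degrees, less where a joint would pass 70% of its speed; a pose out of reach is approached as far as the arm can. A call is refused whole if a number of a shift passes 6.25 or a number of a turn 0.188, either way. A call with a gripper value outside its range is refused whole. The fingers move at their own pace and stop on an object; the grip force is fixed at half the most. Time passes only in rows, so rows that do not move let the fingers close. It gives the time, the measured TCP pose, the force, the opening and the grip force at its end, in the units of the state.
- telemetry.read_state(): the state, without advancing time (a new reading comes with each control period).
- eyes.read_camera(name): name is "scene" or "top" or "wrist"; returns the picture (400x640x3 uint8, blue, green, red); there is no depth.
- eyes.calibration(name): a dict with "fx", "fy", "cx", "cy" (pixels), "world_to_cam" (4x4, takes a point from world to camera coordinates). Camera axes: x right, y down, z forward; pixel columns grow to the right and rows downward; lengths in m; the calibration is good to about 2 mm. The wrist camera is an equidistant fisheye: a pixel r from the principal point sees the ray r / f radians off the axis. A picture is of the moment at which its call begins: read the wrist's pose just before it. calibration takes no time and is no camera call; for the wrist camera it gives the pose at the moment of the call.
- robot.close_job(): hands the job in; it is judged then, once.
Trained networks look in the newest picture that a camera, given by its name, has taken for a name from the list of things; names that differ only in an ending like _2 or _b are one class to them, and where a whole thing is asked for, a point or a joint stands for the part that bears it (a point fixed in the world has none). Each returns a list of dicts, best first, with "score" (0 to 1); they miss things now and then, are a little off and sometimes report something else, mostly with a low value. They report only what shows in the picture. A call takes as long as a camera call. They do not tell look-alikes from the thing itself.
- finder.cut_out(camera, name): "mask" (400x640 bool, what is visible of it) and "centre" ([column, row] in pixels, amid what is visible of it).
- finder.spot_point(camera, name): "centre" ([column, row] in pixels: a listed point, or the origin of a listed thing).
The state is a dict: "t": time; "q": joint angles; "dq": joint speeds; "joint_torque": joint torques, N m; "tool_pos": TCP position; "ee_rot": TCP orientation; "ft_force": force on the tool from outside, world axes, zero at the start; "ft_torque": the same for the moment, N m; "finger_gap": finger opening in m; "grasp_force": force on a finger pad.
Only numpy, scipy, OpenCV 4.12 (cv2) and the standard library are available. Lean on these libraries where they do the work, as an engineer would, in place of code of your own. Each camera call takes 0.05 s, during which the arm holds its last target. There are 200 camera calls.

## Working session

There is one attempt and no reset: what is moved stays moved. The work goes in short steps, Python scripts to look and compute and a tool call to move; the robot and the scene stay as the last step left them, time stands still between calls to the robot, and variables do not carry over. Pictures are saved under pics/ and viewed, at most 10 in all, crops included, and the job is handed in when it is done.

Besides the shell and the picture viewer there is one more tool, called after "Request:" as name(argument=value, ...) on one line, values as JSON. move_arm: Moves the arm, as the interface text tells. Its arguments: {"type":"object","properties":{"deltas":{"type":"array","items":{"type":"array","items":{"type":"number"}}}},"required":["deltas"]}

```bash
ls; mkdir -p pics; cat > h.py <<'E'
import numpy as np, cv2
from workcell import telemetry, eyes, robot, finder
from scipy.spatial.transform import Rotation as R
def px2w(cam,px,z,cal=None):
    c=cal or eyes.calibration(cam); T=np.array(c["world_to_cam"])
    u=(px[0]-c["cx"])/c["fx"]; v=(px[1]-c["cy"])/c["fy"]
    if cam=="wrist":
        r=np.hypot(u,v); d=np.array([u/r*np.sin(r),v/r*np.sin(r),np.cos(r)]) if r>1e-9 else np.array([0,0,1.])
    else: d=np.array([u,v,1.])
    Rm=T[:3,:3]; o=-Rm.T@T[:3,3]; w=Rm.T@d
    return o+w*(z-o[2])/w[2]
def w2px(cam,p,cal=None):
    c=cal or eyes.calibration(cam); T=np.array(c["world_to_cam"]); q=T[:3,:3]@np.array(p)+T[:3,3]
    if cam=="wrist":
        s=np.hypot(q[0],q[1]); th=np.arctan2(s,q[2]); k=th/max(s,1e-9); return np.array([c["cx"]+c["fx"]*q[0]*k,c["cy"]+c["fy"]*q[1]*k])
    return np.array([c["cx"]+c["fx"]*q[0]/q[2],c["cy"]+c["fy"]*q[1]/q[2]])
def tool(dp):  # world shift(m) -> tool cm
    s=telemetry.read_state(); return R.from_rotvec(s["ee_rot"]).as_matrix().T@np.array(dp)*100
E
python3 - <<'E'
from h import *
print(telemetry.read_state(), robot.tip_extent)
for c in("scene","top"):
    im=eyes.read_camera(c); cv2.imwrite(f"pics/{c}0.png",im)
    cal=eyes.calibration(c);T=np.array(cal["world_to_cam"]);print(c,-T[:3,:3].T@T[:3,3])
    for n in["pot","home","pin_gauge","pivot","handle","nest","bowl"]:
        for d in finder.spot_point(c,n)[:3]:
            z={"pot":0,"home":.012,"pin_gauge":.012,"pivot":.012,"handle":.073}.get(n,0)
            print(n,np.round(d["score"],2),np.round(d["centre"]),np.round(px2w(c,d["centre"],z),3))
E
```

```text
pics
{'t': 0.0, 'q': array([ 1.16450388e+00,  5.28449793e-01,  1.43386419e+00, -6.55605158e-06,
        1.18141394e+00, -1.78497931e-01]), 'dq': array([ 1.18169020e-03, -4.50865671e-04,  6.24836815e-05,  2.36244659e-04,
        9.73320820e-04, -7.04316302e-04]), 'joint_torque': array([ 1.04007500e-03, -4.40048504e+01, -1.76588416e+01,  6.33240142e-02,
        5.81604440e-02, -1.65644879e-04]), 'tool_pos': array([0.14084562, 0.60823417, 0.24359377]), 'ee_rot': array([-0.35697229, -3.12063047,  0.00321383]), 'ft_force': array([-0.23303721, -0.49805687, -0.18362975]), 'ft_torque': array([ 0.030627  , -0.05958324,  0.0208136 ]), 'grasp_force': 0.0, 'finger_gap': 0.08707524311572443} 0.022
scene [-0.10080894 -0.54951132  0.89895286]
pot 0.75 [344. 260.] [ 0.492 -0.144 -0.   ]
home 0.77 [291. 217.] [0.502 0.068 0.012]
pin_gauge 0.68 [294. 213.] [0.521 0.073 0.012]
pivot 0.74 [298. 240.] [ 0.451 -0.007  0.012]
handle 0.57 [313. 216.] [ 0.505 -0.016  0.073]
nest 0.6 [290. 225.] [0.485 0.058 0.   ]
bowl 0.84 [238. 194.] [0.472 0.274 0.   ]
top [0.24043698 0.02334932 1.60140962]
pot 0.72 [393. 237.] [ 0.448 -0.24   0.   ]
pot 0.68 [366. 224.] [ 0.494 -0.141  0.   ]
pot 0.56 [221. 172.] [0.684 0.395 0.   ]
home 0.95 [307. 218.] [0.512 0.071 0.012]
pin_gauge 0.58 [310. 215.] [0.523 0.064 0.012]
pivot 0.7 [325. 232.] [0.464 0.007 0.012]
handle 0.53 [333. 215.] [ 0.512 -0.019  0.073]
nest 0.97 [313. 225.] [0.488 0.052 0.   ]
bowl 0.55 [248. 231.] [0.465 0.286 0.   ]
```

```bash
python3 - <<'E'
import cv2
a=cv2.imread("pics/top0.png")[140:290,190:430]; cv2.imwrite("pics/top0c.png",cv2.resize(a,None,fx=3.3,fy=3.3,interpolation=2))
a=cv2.imread("pics/scene0.png")[130:330,190:440]; cv2.imwrite("pics/sc0c.png",cv2.resize(a,None,fx=3,fy=3,interpolation=2)[:600])
E
```

```text
(no output)
```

View pics/top0c.png

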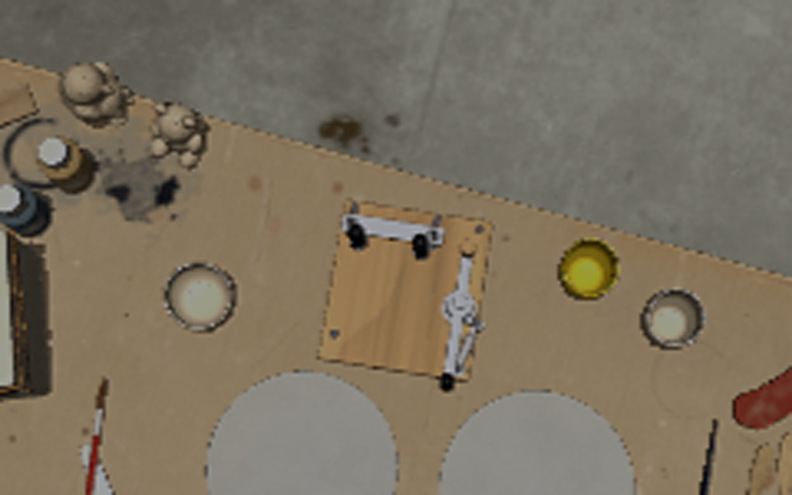

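View pics/sc0c.png

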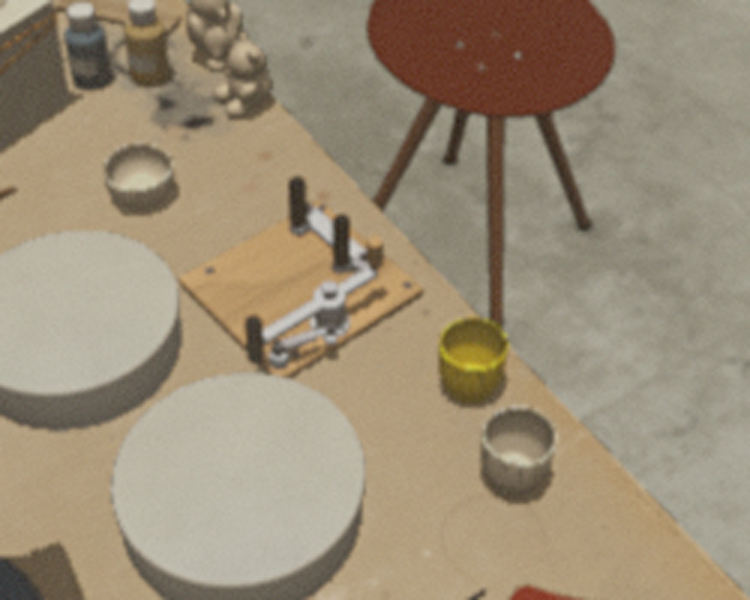

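The plain unglazed pot is at top px (393,237), and the yellow look-alike is at (366,224), so I'll leave that one alone. The wide bowl is at (248,231). The pot that fits is the narrow unglazed one on the right, and the enlarged crop confirms it. I'll first turn the tool so the jaws close along the nest's x.

Request:
move_arm(deltas=[[0,0,0,0.187,-1],[0,0,0,0.187,-1],[0,0,0,0.187,-1],[0,0,0,0.187,-1],[0,0,0,0.187,-1]])

```text
t: 1.42
tool_pos: [0.1411, 0.6088, 0.2446]
ee_rot: [-1.733, -2.62, -0.0]
ft_force: [0.5, -0.1, 0.0]
finger_gap: 0.0869
grasp_force: 0.0
```

Request:
move_arm(deltas=[[0,0,0,0.187,-1],[0,0,0,0.187,-1],[0,0,0,0.187,-1],[-2.5,4.3,0,0,-1],[-2.5,4.3,0,0,-1]])

```text
t: 2.05
tool_pos: [0.2136, 0.55, 0.2445]
ee_rot: [-2.378, -2.025, 0.005]
ft_force: [-57.8, 41.7, 12.7]
finger_gap: 0.0866
grasp_force: 33.2
```

Request:
move_arm(deltas=[[-2.5,4.3,0,0,-1],[-2.5,4.3,0,0,-1],[-2.5,4.3,0,0,-1],[-2.5,4.3,0,0,-1],[-2.5,4.3,0,0,-1]])

```text
t: 2.68
tool_pos: [0.4132, 0.389, 0.2448]
ee_rot: [2.385, 2.045, 0.001]
ft_force: [1.3, 1.1, 0.8]
finger_gap: 0.0868
grasp_force: 0.0
```

Request:
move_arm(deltas=[[-2.5,4.3,0,0,-1],[-5,0.8,0,0,-1],[-5,0.8,0,0,-1],[-5,0.8,0,0,-1],[-5,0.8,0,0,-1]])

```text
t: 3.3
tool_pos: [0.4519, 0.1547, 0.2448]
ee_rot: [2.384, 2.045, 0.001]
ft_force: [0.7, 0.5, 0.6]
finger_gap: 0.0873
grasp_force: 0.0
```

```bash
cat > look.py <<'E'
from h import *
import sys
c="wrist"; s=telemetry.read_state(); cal=eyes.calibration(c); im=eyes.read_camera(c); cv2.imwrite(f"pics/{sys.argv[1]}.png",im)
T=np.array(cal["world_to_cam"]); print("cam",np.round(-T[:3,:3].T@T[:3,3],3),"tcp",np.round(s["tool_pos"],4),"yawy",np.degrees(np.arctan2(*R.from_rotvec(s["ee_rot"]).as_matrix()[1::-1,1])))
Z={"home":.012,"pin_gauge":.012,"pivot":.012,"handle":.073}
for n in sys.argv[2:]:
    for d in finder.spot_point(c,n)[:3]:
        w=px2w(c,d["centre"],Z.get(n,0),cal); print(n,round(d["score"],2),np.round(d["centre"]),np.round(w,4))
E
python3 look.py w1 home pin_gauge pivot handle nest pot
```

```text
cam [0.466 0.234 0.386] tcp [0.4519 0.1547 0.2448] yawy -8.749941688440169
home 0.68 [374. 229.] [0.5102 0.0698 0.012 ]
pin_gauge 0.91 [387. 224.] [0.5282 0.0734 0.012 ]
pivot 0.62 [342. 285.] [ 0.4574 -0.0098  0.012 ]
handle 0.92 [390. 307.] [ 0.5158 -0.0147  0.073 ]
nest 0.68 [353. 241.] [0.4812 0.0517 0.    ]
nest 0.49 [316.  74.] [0.4658 0.2763 0.    ]
pot 0.72 [388. 226.] [0.5324 0.0648 0.    ]
```

View pics/w1.png

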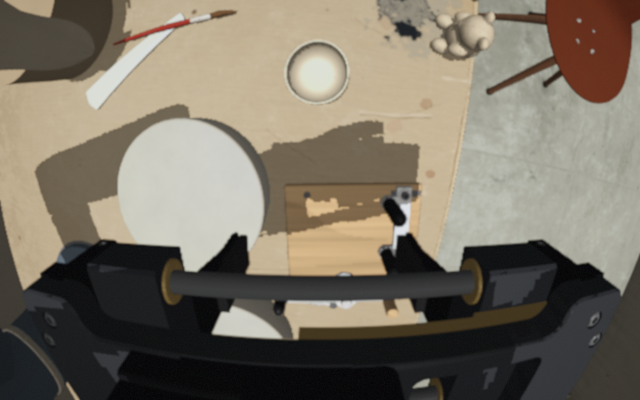

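The wrist view shows the fixture: plate corners near (286,184) and (420,184), the pins on the bar at about (395,210), and the handle at (390,307). It agrees with the top view. Next I'll move past the pot and look back at it.

Request:
move_arm(deltas=[[-4.9,0.75,0,0,-1],[-4.9,0.75,0,0,-1],[-4.9,0.75,0,0,-1],[-4.9,0.75,0,0,-1],[-4.9,0.75,0,0,-1]])

```text
t: 4.28
tool_pos: [0.4521, -0.092, 0.2446]
ee_rot: [2.382, 2.048, 0.001]
ft_force: [1.1, -0.2, -0.2]
finger_gap: 0.0873
grasp_force: 0.0
```

Request:
move_arm(deltas=[[-4.9,0.75,0,0,-1],[-4.9,0.75,0,0,-1],[-4.9,0.75,0,0,-1],[-4.9,0.75,0,0,-1],[0,0,0,0,-1]])

```text
t: 4.9
tool_pos: [0.4528, -0.2928, 0.2445]
ee_rot: [2.384, 2.041, -0.0]
ft_force: [0.3, 1.2, -0.6]
finger_gap: 0.0869
grasp_force: 0.0
```

```bash
python3 look.py w2 pot; python3 - <<'E'
from h import *
c="wrist";cal=eyes.calibration(c)
for d in finder.cut_out(c,"pot"):
    m=d["mask"].astype(np.uint8); ct=max(cv2.findContours(m,0,2)[0],key=cv2.contourArea)
    # fit circle on rim plane z=.061 
    P=np.array([px2w(c,p[0],.061,cal)[:2] for p in ct]); (x,y),r=cv2.minEnclosingCircle((P*1000).astype(np.float32)); 
    print(round(d["score"],2),d["centre"],m.sum(),"rim circ",x,y,r, "bbox",P.min(0),P.max(0))
E
```

```text
cam [ 0.467 -0.213  0.386] tcp [ 0.4528 -0.2928  0.2445] yawy -8.868438127336102
pot 0.73 [338.  49.] [ 0.4991 -0.145   0.    ]
pot 0.55 [304. 128.] [ 0.4415 -0.2356  0.    ]
0.9 [304.0, 130.8] 2606 rim circ 447.44622802734375 -228.51019287109375 31.422117233276367 bbox [ 0.41639809 -0.25881557] [ 0.47691182 -0.19875871]
0.8 [342.4, 37.9] 2761 rim circ 497.66015625 -140.98487854003906 32.48121643066406 bbox [ 0.46670293 -0.17263349] [ 0.53014046 -0.10899466]
```

View pics/w2.png

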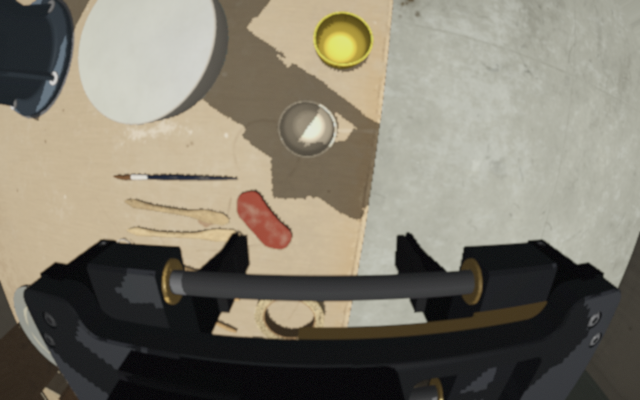

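The unglazed pot is at (306,129), the yellow one at (343,40) and the kidney at (265,220). The rim fit gives the pot at (0.4465, -0.2288) with a radius of about 31 mm, as expected. I'll move above it and go down.

Request:
move_arm(deltas=[[3.1,-0.8,0,0,-1],[3.1,-0.8,0,0,-1],[0,0,4,0,-1],[0,0,4,0,-1],[0,0,2,0,-1]])

```text
t: 5.68
tool_pos: [0.4441, -0.2232, 0.143]
ee_rot: [-2.379, -2.047, 0.001]
ft_force: [-0.2, 0.4, 0.4]
finger_gap: 0.0868
grasp_force: 0.0
```

```bash
python3 - <<'E'
from h import *
c="wrist";cal=eyes.calibration(c); im=eyes.read_camera(c); cv2.imwrite("pics/w3.png",im)
s=telemetry.read_state();print(s["tool_pos"])
for d in finder.cut_out(c,"pot"):
    m=d["mask"].astype(np.uint8); ct=max(cv2.findContours(m,0,2)[0],key=cv2.contourArea)
    P=np.array([px2w(c,p[0],.061,cal)[:2] for p in ct]); (x,y),r=cv2.minEnclosingCircle((P*1000).astype(np.float32))
    print(round(d["score"],2),d["centre"],m.sum(),x,y,r,P.min(0),P.max(0))
print(w2px(c,[.4465,-.2288,.061],cal))
E
```

```text
[ 0.44330063 -0.22270985  0.14139896]
0.8 [379.6, 98.5] 5430 500.3436279296875 -144.5313720703125 31.477970123291016 [ 0.46890077 -0.17307824] [ 0.53167881 -0.11337337]
0.61 [325.9, 223.8] 5149 450.6900329589844 -229.73226928710938 34.85150909423828 [ 0.4177972  -0.26408972] [ 0.48021149 -0.1951023 ]
[323.38134762 221.14993873]
```

View pics/w3.png

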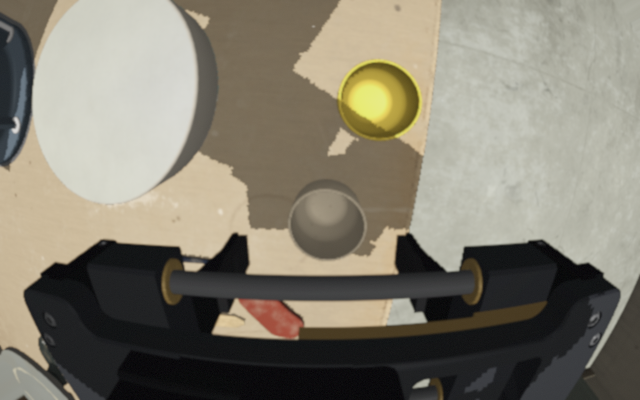

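The pot's rim is centred at about (327,220) between the fingers, so it needs a few mm of correction. Then I'll descend and close.

Request:
move_arm(deltas=[[-0.5,0.6,0,0,-1],[0,0,3.2,0,-1],[0,0,3.2,0,-1],[0,0,3.1,0,-1],[0,0,0,0,-1]])

```text
t: 6.4
tool_pos: [0.4502, -0.2319, 0.049]
ee_rot: [-2.383, -2.045, 0.0]
ft_force: [0.4, 0.6, -0.0]
finger_gap: 0.0869
grasp_force: 0.0
```

Request:
move_arm(deltas=[[0,0,0,0,0.3],[0,0,0,0,0.6],[0,0,0,0,0.6],[0,0,0,0,0.6],[0,0,0,0,0.6]])

```text
t: 7.02
tool_pos: [0.4497, -0.2319, 0.0503]
ee_rot: [-2.384, -2.045, 0.0]
ft_force: [-2.8, 1.0, 7.5]
finger_gap: 0.0598
grasp_force: 29.7
```

Request:
move_arm(deltas=[[0,0,-1,0,0.6],[0,0,-3,0,0.6],[0,0,-4,0,0.6],[0,0,-3,0,0.6],[0,0,0,0,0.6]])

```text
t: 7.65
tool_pos: [0.4515, -0.2331, 0.1619]
ee_rot: [2.38, 2.041, 0.002]
ft_force: [0.5, 0.0, -2.1]
finger_gap: 0.0598
grasp_force: 29.8
```

```bash
python3 - <<'E'
from h import *
c="top";cal=eyes.calibration(c); eyes.read_camera(c)
d=finder.cut_out(c,"nest")[0]; m=d["mask"].astype(np.uint8); print(d["score"],m.sum())
m=cv2.morphologyEx(m,cv2.MORPH_OPEN,np.ones((7,7)))
ct=max(cv2.findContours(m,0,2)[0],key=cv2.contourArea)
P=np.array([px2w(c,p[0],.012,cal)[:2]*1000 for p in ct],np.float32); print("rect",cv2.minAreaRect(P))
im=cv2.imread("pics/w1.png")
N={"home":(27,22),"pin_gauge":(47,22),"pivot":(-12,-63),"handle":(43,-63),"nest":(0,0)}
W={"home":[(502,68),(512,71),(510.2,69.8)],"pin_gauge":[(521,73),(523,64),(528.2,73.4)],"pivot":[(451,-7),(464,7),(457.4,-9.8)],"handle":[(505,-16),(512,-19),(515.8,-14.7)],"nest":[(485,58),(488,52),(481.2,51.7)]}
for i in(0,1,2,None):
    A=[];B=[]
    for k in N:
        if i is None: A.append(N[k]);B.append(np.mean(W[k],0))
        else: A.append(N[k]);B.append(W[k][i])
    A=np.array(A,float);B=np.array(B);a=A-A.mean(0);b=B-B.mean(0)
    th=np.arctan2((a[:,0]*b[:,1]-a[:,1]*b[:,0]).sum(),(a*b).sum()); Rm=np.array([[np.cos(th),-np.sin(th)],[np.sin(th),np.cos(th)]])
    t=B.mean(0)-Rm@A.mean(0); print(i,np.degrees(th),"origin",t,"home",Rm@N["home"]+t)
E
```

```text
0.65 755
rect ((466.75115966796875, 96.83770751953125), (78.87859344482422, 140.14662170410156), 81.34951782226562)
0 -9.72703986752648 origin [474.87275388  54.91227655] home [505.20159772  72.03422829]
1 -12.060902217164793 origin [482.6903541   55.42596429] home [513.69128581  71.29865257]
2 -6.41946881689515 origin [479.5252986   52.72511042] home [508.81575347  71.56839181]
None -9.281209852567704 origin [478.97324629  54.33218568] home [509.16794395  71.68961156]
```

Request:
move_arm(deltas=[[2.5,-0.3,-1,0,0.6],[4,-0.45,-2,0,0.6],[4,-0.45,-2,0,0.6],[4,-0.45,0,0,0.6],[2,-0.2,0,0,0.6]])

```text
t: 8.38
tool_pos: [0.4554, -0.0638, 0.2081]
ee_rot: [-2.38, -2.044, 0.003]
ft_force: [1.4, -0.4, -1.2]
finger_gap: 0.0596
grasp_force: 29.8
```

```bash
python3 look.py w4 home pin_gauge pivot handle nest; python3 -c "
import cv2;cv2.imwrite('pics/w4c.png',cv2.resize(cv2.imread('pics/w4.png')[0:300,160:560],None,fx=2,fy=2))"
```

```text
cam [0.47  0.015 0.35 ] tcp [ 0.4554 -0.0638  0.2081] yawy -8.67758209141168
home 0.91 [353.  53.] [0.5115 0.0708 0.012 ]
home 0.38 [315. 130.] [ 0.4585 -0.0072  0.012 ]
pin_gauge 0.93 [372.  49.] [0.5318 0.0723 0.012 ]
pivot 0.95 [316. 130.] [ 0.459 -0.008  0.012]
nest 0.83 [330.  71.] [0.4845 0.0551 0.    ]
```

View pics/w4c.png

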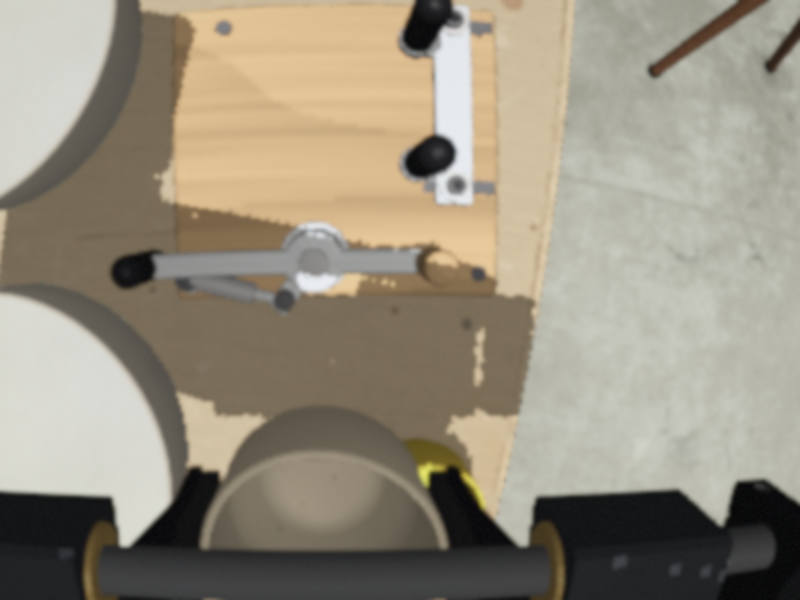

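The crop shows the bar with its pin tops at about (435,8) and (436,152). The drum is at (315,262), the knob at (440,265), and the plate edges are at columns 178 to 493. The pot hangs upright in the jaws.

```bash
python3 - <<'E'
from h import *
c="wrist";cal=eyes.calibration(c)
f=lambda x,y,z: px2w(c,(160+x/2,y/2),z,cal)[:2]*1000
for n,p in {"pinL top":(434,10,.076),"pinR top":(436,152,.076),"bossL":(416,40,.02),"bossR":(419,160,.02),"TR":(493,10,.012),"BR":(495,296,.012),"TL":(178,15,.012),"BL":(182,296,.012),"knob":(440,265,.089),"arm pivot":(314,260,.056),"roller":(136,269,.082), "potrim":(324,0,.1)}.items(): print(n,np.round(f(*p),1))
E
```

```text
pinL top [534.2  99.7]
pinR top [524.3  33.6]
bossL [534.2 100.8]
bossR [525.3  34.6]
TR [582.4 118.1]
BR [559.6 -45. ]
TL [410.  140.3]
BL [386.3 -18.6]
knob [516.9 -15.4]
arm pivot [463.4  -8.1]
roller [385.4   3.7]
potrim [485.3 101.7]
```

```bash
python3 - <<'E'
from h import *
c="wrist";cal=eyes.calibration(c);s=telemetry.read_state();M=R.from_rotvec(s["ee_rot"]).as_matrix()
for p in((324,451),(202,540),(447,540)):
    w=px2w(c,(160+p[0]/2,p[1]/2),.2188,cal); print(np.round((M.T@(w-s["tool_pos"]))*1000,1))
E
```

```text
[ 28.    2.3 -10. ]
[  4.  -27.8 -10. ]
[  4.1  32.7 -10. ]
```

Request:
move_arm(deltas=[[3,-0.2,0,0,0.6],[4,-0.4,0,0,0.6],[4,-0.4,0,0,0.6],[3,-0.2,0,0,0.6],[0,0,0,0,0.6]])

```text
t: 9.3
tool_pos: [0.4665, 0.0747, 0.2092]
ee_rot: [-2.383, -2.047, 0.0]
ft_force: [0.1, -0.5, -1.1]
finger_gap: 0.0594
grasp_force: 29.8
```

Request:
move_arm(deltas=[[0,0,3,0,0.6],[0,0,4,0,0.6],[0,0,4,0,0.6],[0,0,2.2,0,0.6],[0,0,0,0,0.6]])

```text
t: 9.93
tool_pos: [0.4657, 0.0726, 0.076]
ee_rot: [-2.385, -2.041, 0.005]
ft_force: [0.3, 0.5, -1.3]
finger_gap: 0.0597
grasp_force: 29.8
```

Request:
move_arm(deltas=[[0.3,0,0.6,0,0.6],[0,0,0.3,0,0.6],[0,0,0.2,0,0.6],[0,0,0.1,0,0.6],[0,0,0,0,0.6]])

```text
t: 10.55
tool_pos: [0.4669, 0.077, 0.0657]
ee_rot: [2.384, 2.045, 0.0]
ft_force: [-0.2, 0.0, -0.1]
finger_gap: 0.0597
grasp_force: 29.8
```

Request:
move_arm(deltas=[[0,0,0.1,0,0.6],[0,0,0,0,0.6]])

```text
t: 10.8
tool_pos: [0.4669, 0.077, 0.0645]
ee_rot: [-2.385, -2.045, 0.0]
ft_force: [-1.2, -0.2, -1.4]
finger_gap: 0.0599
grasp_force: 29.8
```

Request:
move_arm(deltas=[[0,0,0.1,0,0.6],[0,0,0,0,0.6]])

```text
t: 11.05
tool_pos: [0.4668, 0.077, 0.0635]
ee_rot: [-2.385, -2.045, 0.0]
ft_force: [0.7, 0.1, -0.9]
finger_gap: 0.06
grasp_force: 29.8
```

Request:
move_arm(deltas=[[0,0,0.1,0,0.6],[0,0,0,0,0.6]])

```text
t: 11.3
tool_pos: [0.4669, 0.077, 0.0625]
ee_rot: [2.385, 2.045, 0.0]
ft_force: [0.6, -1.2, -1.3]
finger_gap: 0.0598
grasp_force: 29.8
```

Request:
move_arm(deltas=[[0,0,0.1,0,0.6],[0,0,0,0,0.6]])

```text
t: 11.55
tool_pos: [0.4669, 0.0771, 0.0624]
ee_rot: [2.384, 2.045, 0.001]
ft_force: [-0.8, 0.5, 7.0]
finger_gap: 0.0597
grasp_force: 29.6
```

The pot is on the plate (Fz jumped to 7 N). I'll open slightly, lower the fingers and push with the rear pad only, so the pot can centre itself on the pins.

Request:
move_arm(deltas=[[0,0,-0.1,0,-0.5],[0,0,0,0,-0.5],[0,0,0.6,0,-0.5],[0,0,0.6,0,-0.5],[0,0,0,0,-0.5]])

```text
t: 12.18
tool_pos: [0.4663, 0.077, 0.0498]
ee_rot: [-2.384, -2.044, 0.002]
ft_force: [-1.0, -0.0, -0.0]
finger_gap: 0.0658
grasp_force: 0.0
```

Request:
move_arm(deltas=[[0,0.3,0,0,-0.5],[0,0.5,0,0,-0.5],[0,0.6,0,0,-0.5],[0,0.6,0,0,-0.5],[0,0.4,0,0,-0.5]])

```text
t: 12.8
tool_pos: [0.4913, 0.0732, 0.0506]
ee_rot: [2.385, 2.045, 0.001]
ft_force: [-0.4, -0.2, 0.9]
finger_gap: 0.0653
grasp_force: 0.4
```

```bash
python3 look.py w5 home pot pin_gauge; python3 -c "
import cv2;cv2.imwrite('pics/w5c.png',cv2.resize(cv2.imread('pics/w5.png')[60:360,200:520],None,fx=2,fy=2))"
```

```text
cam [0.506 0.153 0.192] tcp [0.4913 0.0732 0.0506] yawy -8.774277125131182
home 0.75 [350. 234.] [0.5117 0.0727 0.012 ]
pot 0.64 [311. 242.] [0.4852 0.0656 0.    ]
pin_gauge 0.82 [381. 233.] [0.5314 0.0698 0.012 ]
```

View pics/w5c.png

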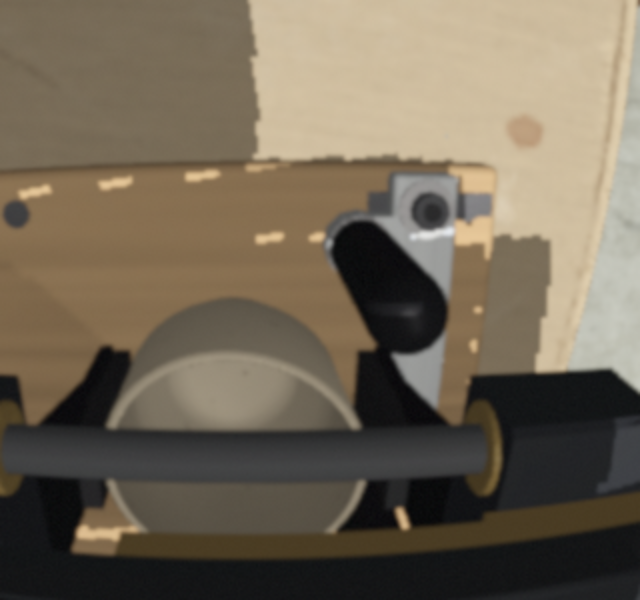

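The pot stands upright between the pads, its rim spanning (105 to 365, top row 352) in the crop. The left pin's top is near (405,312). I'll measure the remaining gap.

```bash
python3 - <<'E'
from h import *
c="wrist";cal=eyes.calibration(c);s=telemetry.read_state();M=R.from_rotvec(s["ee_rot"]).as_matrix()
g=lambda x,y,z:(M.T@(px2w(c,(200+x/2,60+y/2),z,cal)-s["tool_pos"]))*1000
for n,p in {"L":(105,435,.073),"R":(365,435,.073),"far":(235,352,.073),"pin":(404,312,.074),"boss":(355,240,.020)}.items(): print(n,np.round(g(*p),1))
E
```

```text
L [  7.2 -29.2 -22.4]
R [  7.4  29.7 -22.4]
far [ 28.3   0.4 -22.4]
pin [ 37.4  35.5 -23.4]
boss [39.7 34.3 30.6]
```

Request:
move_arm(deltas=[[0,0,0,0,0.3],[0,0,0,0,0.3],[0.2,0,0,0,0.3],[0.2,0,0,0,0.3],[0,0,0,0,0.3]])

```text
t: 13.62
tool_pos: [0.4915, 0.0775, 0.0505]
ee_rot: [2.384, 2.045, 0.001]
ft_force: [0.5, -0.2, -1.0]
finger_gap: 0.0604
grasp_force: 30.0
```

Request:
move_arm(deltas=[[0,0,0,0,-0.5],[0,0,0,0,-0.5],[0,0.4,0,0,-0.5],[0,0.6,0,0,-0.5],[0,0.2,0,0,-0.5]])

```text
t: 14.25
tool_pos: [0.5037, 0.0753, 0.0506]
ee_rot: [2.385, 2.045, 0.001]
ft_force: [-0.8, 0.2, 0.5]
finger_gap: 0.0653
grasp_force: 0.6
```

Request:
move_arm(deltas=[[0,0.1,0,0,-0.5],[0,0.1,0,0,-0.5],[0,0,0,0,-0.5]])

```text
t: 14.62
tool_pos: [0.505, 0.0752, 0.0505]
ee_rot: [-2.385, -2.045, 0.0]
ft_force: [-1.1, 0.3, 1.5]
finger_gap: 0.0652
grasp_force: 0.6
```

Request:
move_arm(deltas=[[0,0.05,0,0,-0.5],[0,0,0,0,-0.5]])

```text
t: 14.88
tool_pos: [0.5055, 0.0751, 0.0505]
ee_rot: [2.385, 2.045, 0.0]
ft_force: [-1.6, -0.3, 0.8]
finger_gap: 0.0654
grasp_force: 0.6
```

Request:
move_arm(deltas=[[0,0.06,0,0,-0.5],[0,0,0,0,-0.5]])

```text
t: 15.12
tool_pos: [0.5062, 0.0749, 0.0505]
ee_rot: [2.385, 2.045, 0.0]
ft_force: [-2.0, 0.3, 0.5]
finger_gap: 0.0651
grasp_force: 0.6
```

Request:
move_arm(deltas=[[0,0.05,0,0,-0.5],[0,0,0,0,-0.5]])

```text
t: 15.38
tool_pos: [0.5067, 0.0749, 0.0506]
ee_rot: [2.385, 2.045, 0.0]
ft_force: [-0.8, -0.1, 0.8]
finger_gap: 0.0653
grasp_force: 0.6
```

Request:
move_arm(deltas=[[0,0.06,0,0,-0.5],[0,0,0,0,-0.5]])

```text
t: 15.62
tool_pos: [0.5073, 0.0748, 0.0506]
ee_rot: [2.385, 2.045, 0.0]
ft_force: [-2.6, 0.3, 0.8]
finger_gap: 0.0654
grasp_force: 0.6
```

Request:
move_arm(deltas=[[0,0.06,0,0,-0.5],[0,0,0,0,-0.5]])

```text
t: 15.88
tool_pos: [0.5077, 0.0748, 0.0505]
ee_rot: [-2.385, -2.045, 0.0]
ft_force: [-1.1, -0.2, 0.5]
finger_gap: 0.0657
grasp_force: 0.8
```

Request:
move_arm(deltas=[[0,0.04,0,0,-0.5],[0,0,0,0,-0.5]])

```text
t: 16.12
tool_pos: [0.508, 0.0747, 0.0505]
ee_rot: [-2.384, -2.045, 0.0]
ft_force: [-2.8, 1.0, 1.2]
finger_gap: 0.0652
grasp_force: 1.0
```

Request:
move_arm(deltas=[[0,0.05,0,0,-0.5],[0,0,0,0,-0.5]])

```text
t: 16.38
tool_pos: [0.5089, 0.0745, 0.0506]
ee_rot: [2.384, 2.045, 0.001]
ft_force: [-1.3, -0.1, -0.1]
finger_gap: 0.0657
grasp_force: 0.7
```

Request:
move_arm(deltas=[[0,0.05,0,0,-0.5],[0,0,0,0,-0.5]])

```text
t: 16.62
tool_pos: [0.5094, 0.0744, 0.0506]
ee_rot: [2.384, 2.045, 0.001]
ft_force: [-1.6, 0.5, -0.3]
finger_gap: 0.0652
grasp_force: 0.6
```

Request:
move_arm(deltas=[[0,0.06,0,0,-0.5],[0,0,0,0,-0.5]])

```text
t: 16.88
tool_pos: [0.5098, 0.0744, 0.0505]
ee_rot: [-2.385, -2.045, 0.0]
ft_force: [-1.0, 0.5, 0.6]
finger_gap: 0.0653
grasp_force: 0.8
```

Request:
move_arm(deltas=[[0,0.06,0,0,-0.5],[0,0,0,0,-0.5]])

```text
t: 17.12
tool_pos: [0.5098, 0.0744, 0.0505]
ee_rot: [-2.384, -2.045, 0.001]
ft_force: [-3.0, 1.1, 1.7]
finger_gap: 0.0656
grasp_force: 1.3
```

Request:
move_arm(deltas=[[0,0.04,0,0,-0.5],[0,0,0,0,-0.5]])

```text
t: 17.38
tool_pos: [0.5099, 0.0744, 0.0504]
ee_rot: [-2.384, -2.044, 0.002]
ft_force: [-3.6, 1.1, 1.1]
finger_gap: 0.0654
grasp_force: 2.0
```

Request:
move_arm(deltas=[[0,0.05,0,0,-0.5],[0,0,0,0,-0.5],[0,0,0,0,-0.5]])

```text
t: 17.75
tool_pos: [0.51, 0.0745, 0.0504]
ee_rot: [-2.383, -2.044, 0.003]
ft_force: [-4.7, 2.1, 1.8]
finger_gap: 0.0653
grasp_force: 2.5
```

Request:
move_arm(deltas=[[0.03,0.03,0,0,-0.5],[0,0,0,0,-0.5],[0,0,0,0,-0.5]])

```text
t: 18.12
tool_pos: [0.5101, 0.0746, 0.0503]
ee_rot: [-2.383, -2.044, 0.003]
ft_force: [-4.4, 0.5, 1.4]
finger_gap: 0.0655
grasp_force: 2.6
```

```bash
python3 - <<'E'
from h import *
F=[]
for i in range(8):
    eyes.read_camera("wrist"); s=telemetry.read_state(); F.append(np.r_[s["ft_force"],s["ft_torque"],s["grasp_force"]])
F=np.array(F);M=R.from_rotvec(s["ee_rot"]).as_matrix();print(F.mean(0).round(2),F.std(0).round(2),"tool",M.T@F.mean(0)[:3], s["tool_pos"])
cv2.imwrite("pics/w6.png",eyes.read_camera("wrist"))
E
python3 -c "
import cv2;cv2.imwrite('pics/w6c.png',cv2.resize(cv2.imread('pics/w6.png')[60:360,200:520],None,fx=2,fy=2))"
```

```text
[-4.91  1.17  1.56  0.09  0.85 -0.02  2.64] [0.55 0.62 0.33 0.03 0.02 0.02 0.  ] tool [ 0.41255022 -5.03687245 -1.54560021] [0.51014902 0.07459214 0.05031954]
```

View pics/w6c.png

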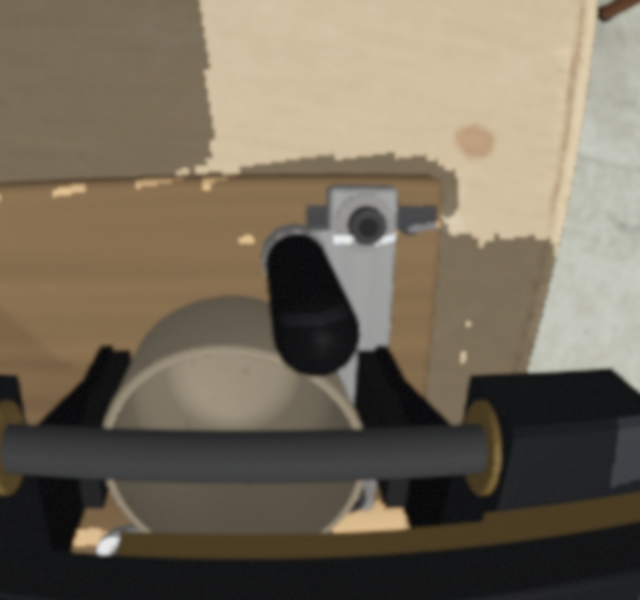

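The rim (105 to 365) meets the left pin at about (318,335). The push reads steady and nearly symmetric. I'll check the pot-to-pin distance before releasing.

```bash
python3 - <<'E'
from h import *
c="wrist";cal=eyes.calibration(c);s=telemetry.read_state();M=R.from_rotvec(s["ee_rot"]).as_matrix()
g=lambda x,y,z:(M.T@(px2w(c,(200+x/2,60+y/2),z,cal)-s["tool_pos"]))*1000
for n,p in {"L":(104,435,.073),"R":(365,435,.073),"far":(235,346,.073),"pin":(317,335,.074),"boss":(292,255,.020)}.items(): print(n,np.round(g(*p),1))
E
```

```text
L [  7.3 -29.4 -22.6]
R [  7.6  29.6 -22.8]
far [ 29.8   0.5 -22.7]
pin [ 32.6  17.4 -23.7]
boss [35.3 16.1 30.3]
```

The centre-to-pin offset is (34, 17 to 19) mm, about 39 mm in all, so the pot is seated and centred on both pins. Now I'll back off gently, open and lift.

Request:
move_arm(deltas=[[0,-0.15,0,0,-0.5],[0,-0.1,0,0,-0.6],[0,0,0,0,-0.8],[0,0,0,0,-1],[0,0,0,0,-1]])

```text
t: 19.2
tool_pos: [0.5098, 0.0747, 0.0507]
ee_rot: [2.384, 2.044, 0.001]
ft_force: [0.2, 0.1, -0.3]
finger_gap: 0.0852
grasp_force: 0.0
```

Request:
move_arm(deltas=[[0,0,-2,0,-1],[0,0,-4,0,-1],[0,0,-4,0,-1],[0,0,-1,0,-1],[0,0,0,0,-1]])

```text
t: 19.82
tool_pos: [0.5093, 0.0748, 0.1608]
ee_rot: [2.384, 2.045, 0.001]
ft_force: [0.1, -0.8, 0.2]
finger_gap: 0.0868
grasp_force: 0.0
```

Request:
move_arm(deltas=[[-2,0.6,0,0,1],[-2.4,0.9,0,0,1],[-2,0.6,0,0,1],[0,0,0,0,1],[0,0,0,0,1]])

```text
t: 20.45
tool_pos: [0.5192, 0.009, 0.1594]
ee_rot: [-2.383, -2.043, 0.002]
ft_force: [-1.3, -0.6, -0.8]
finger_gap: 0.0452
grasp_force: 0.0
```

```bash
python3 look.py w7 handle; python3 -c "
from h import *
c='wrist';cal=eyes.calibration(c)
print(w2px(c,[.517,-.0154,.089],cal)); s=telemetry.read_state();print(s['finger_gap'],w2px(c,[*s['tool_pos'][:2],s['tool_pos'][2]-.022],cal))
eyes.read_camera('top')
for d in finder.spot_point('top','pot'): print(d['score'],px2w('top',d['centre'],.012))
im=cv2.imread('pics/w7.png');cv2.imwrite('pics/w7c.png',cv2.resize(im,None,fx=1.25,fy=1.25))"
```

```text
cam [0.534 0.088 0.301] tcp [0.5192 0.009  0.1594] yawy -8.776742194684479
handle 0.82 [321. 237.] [ 0.5176 -0.0115  0.073 ]
[320.80428689 250.01969513]
0.03687178914541508 [318.07934683 249.42461302]
0.7 [ 0.48955879 -0.13736161  0.012     ]
```

View pics/w7c.png

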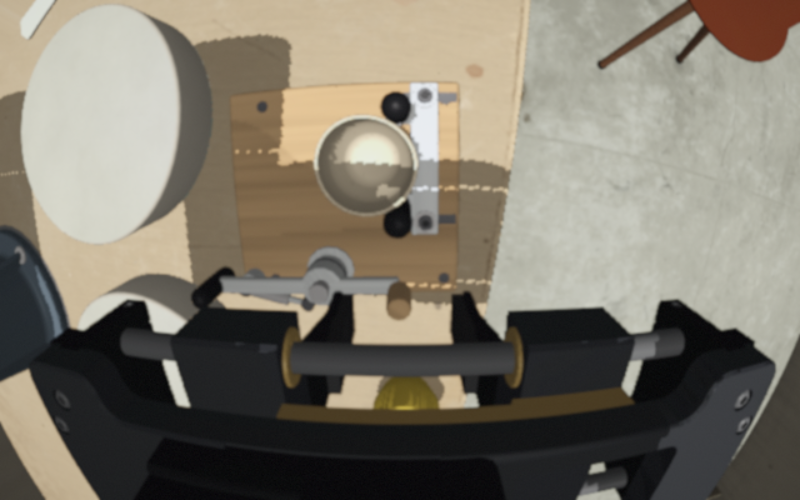

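The pot at crop (366,165) nests against both pins at (396,107) and (397,220). The knob is at (400,300), just ahead of the closing fingers. I'll shift 3 mm so the fingers clear both knob and pin, then descend.

Request:
move_arm(deltas=[[0.3,0,0,0,1],[0,0,0,0,1],[0,0,2,0,1],[0,0,2,0,1],[0,0,0,0,1]])

```text
t: 21.28
tool_pos: [0.5196, 0.0116, 0.1195]
ee_rot: [-2.383, -2.044, 0.003]
ft_force: [0.2, -0.3, -0.6]
finger_gap: 0.0009
grasp_force: 0.0
```

Request:
move_arm(deltas=[[0,0,1,0,1],[0,0,1,0,1],[0,0,1,0,1],[0,0,0.2,0,1],[0,0,0,0,1]])

```text
t: 21.9
tool_pos: [0.5205, 0.0113, 0.0883]
ee_rot: [-2.385, -2.045, 0.0]
ft_force: [-0.2, -0.3, 0.3]
finger_gap: -0.0
grasp_force: 0.0
```

Request:
move_arm(deltas=[[-0.3,0,0,0,1],[-0.4,0,0,0,1],[-0.4,0,0,0,1],[-0.4,-0.1,0,0,1],[-0.4,-0.1,0,0,1]])

```text
t: 22.52
tool_pos: [0.5185, -0.006, 0.0891]
ee_rot: [2.385, 2.04, 0.01]
ft_force: [6.5, 8.6, -3.4]
finger_gap: 0.0001
grasp_force: 4.8
```

Request:
move_arm(deltas=[[-0.4,-0.1,0,0,1],[-0.4,-0.1,0,0,1],[-0.4,-0.2,0,0,1],[-0.4,-0.2,0,0,1],[-0.4,-0.3,0,0,1]])

```text
t: 23.15
tool_pos: [0.5079, -0.0255, 0.0894]
ee_rot: [2.382, 2.039, 0.011]
ft_force: [6.6, 4.9, -1.5]
finger_gap: 0.0005
grasp_force: 3.4
```

```bash
python3 look.py w8 handle pivot pot; python3 -c "
from h import *
c='wrist';cal=eyes.calibration(c)
for d in finder.cut_out(c,'handle')[:2]: print(d['score'],d['centre'],d['mask'].sum())"
```

```text
cam [0.521 0.054 0.231] tcp [ 0.5079 -0.0255  0.0894] yawy -8.87557848326785
pivot 0.72 [250. 203.] [ 0.4587 -0.0063  0.012 ]
pot 0.85 [295.  84.] [0.5065 0.0741 0.    ]
pot 0.73 [331. 326.] [ 0.502  -0.1419  0.    ]
0.6 [212.5, 195.8] 5616
```

Request:
move_arm(deltas=[[-0.4,-0.3,0,0,1],[-0.4,-0.3,0,0,1],[-0.4,-0.3,0,0,1],[-0.4,-0.4,0,0,1],[-0.3,-0.4,0,0,1]])

```text
t: 24.02
tool_pos: [0.4823, -0.0399, 0.0885]
ee_rot: [-2.383, -2.04, 0.0]
ft_force: [0.2, 9.0, 2.8]
finger_gap: 0.0003
grasp_force: 4.6
```

Request:
move_arm(deltas=[[-0.3,-0.4,0,0,1],[0,0,0,0,1],[0,0,0,0,1],[0,0,0,0,1],[0,0,0,0,1]])

```text
t: 24.65
tool_pos: [0.4802, -0.0447, 0.0886]
ee_rot: [2.384, 2.044, 0.0]
ft_force: [-0.3, -1.0, -0.6]
finger_gap: 0.0002
grasp_force: 0.0
```

```bash
python3 look.py w9 handle pivot pot; python3 -c "
import cv2;cv2.imwrite('pics/w9c.png',cv2.resize(cv2.imread('pics/w9.png'),None,fx=1.25,fy=1.25))"
```

```text
cam [0.495 0.035 0.23 ] tcp [ 0.4802 -0.0447  0.0886] yawy -8.769723913933623
pivot 0.65 [285. 172.] [ 0.4612 -0.0071  0.012 ]
pot 0.95 [328.  52.] [ 0.5053  0.0752 -0.    ]
```

View pics/w9c.png

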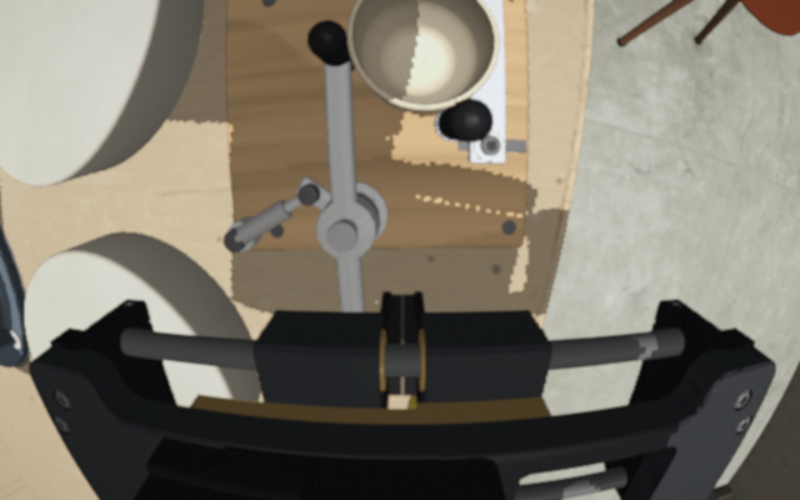

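The toggle arm has swung over: its roller at (328,43) rests on the pot, which is still against the pins. The tool is free of the knob, so I'll lift away.

Request:
move_arm(deltas=[[0,0.4,-1,0,1],[0,0,-3,0,1],[0,0,-4,0,1],[0,0,-4,0,1],[0,0,0,0,1]])

```text
t: 25.48
tool_pos: [0.4861, -0.0454, 0.2122]
ee_rot: [2.379, 2.041, 0.007]
ft_force: [-0.2, -0.5, 0.1]
finger_gap: 0.0004
grasp_force: 0.0
```

Request:
move_arm(deltas=[[0,0,0,0,1],[0,0,0,0,1],[0,0,0,0,1],[0,0,0,0,1]])

```text
t: 25.98
tool_pos: [0.4833, -0.0446, 0.2079]
ee_rot: [-2.384, -2.044, 0.001]
ft_force: [0.5, 0.5, 0.3]
finger_gap: 0.0004
grasp_force: 0.0
```

```bash
python3 -c "
from h import *
print(robot.close_job())"
```

```text
the job is handed in; nothing more can be done
None
```

The pot is seated against both pins, the toggle arm is swung over with its roller on the pot, and the arm is clear; I handed the job in at about 26 s, and no verdict came back.

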